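Fetch the reference standard from the sample carousel to the balance

ROBOT

A 6-joint arm with a two-finger parallel gripper is mounted at the origin on a cart in front of the work surface, level with it; the furniture and walls round the work are solid. World frame = base frame: x ahead of the robot, y to its left, z up, the work surface at z = 0. Lengths are in m, angles in rad, forces in N, time in s.
With the tool pointing down it reaches from about 0.35 to 0.975 m from the base axis. Payload 4.9 kg.
Tool frame: the origin (TCP) lies midway between the tips of the shut fingers; the grasp point (between the pads) lies 19 mm behind it; z points along the fingers, y is the line along which they close (so a half turn about z gives the same grasp; the last joint's range is limited). The gripper opens to 85 mm and grips with 20 to 120 N. Pads are 22 mm wide; open, the fingers measure 114 mm over their backs; the gripper's body (76 mm by 85 mm) begins 54 mm behind the grasp point. The pads swing forward as they close: fully open they stand 13 mm farther back than shut.
Start: joints at [-1.266, 0.053, 1.613, -0, 1.476, -0.119], TCP at [0.257, -0.57, 0.231] pointing down, gripper open.
Joint ranges: [-3.01, 3.01], [-1.01, 2.22], [0.06, 2.58], [-1.02, 4.17], [0.09, 2.62], [-3.14, 3.14]. Speed limits (rad/s): [2.57, 2.57, 3.14, 3.14, 3.14, 3.14].

INTERFACE

Orientations are given as a unit quaternion [w, x, y, z].
In Python, from plant import * gives the robot as it stands.
- The arm moves only by the tool jog_arm, never from a script. Its argument "targets" is a list of rows, each a list of 3 entries, a list of its own where there are three numbers: the shift along the tool's x, y, z in units of 25 mm (1.0 is 25 mm), then the turn, a rotation vector about the tool's x, y, z in units of 8 degrees (1.0 is 8 degrees), then the opening in per cent of the stroke, from 0 (shut) to 100 (fully open). A call has 1 to 8 rows; each row is the pose to reach, as a shift and turn from the pose commanded when the call began, along the tool's axes at that moment; what a row does not reach only later rows make up. A row lasts 1/8 s, in which the tool goes at most 62.5 mm and 10.7 degrees, less where a joint would pass 70% of its speed; a pose out of reach is approached as far as the arm can. A call with a gripper value outside its range is refused whole. The fingers move at their own pace and stop on an object; the grip force is fixed at half the most. Time passes only in rows, so rows that repeat a pose let the fingers close. It gives the time, the measured TCP pose, the force, the opening and the grip force at its end, in the units of the state.
- state(): the state, without advancing time (a new reading comes with each control period).
- grab_frame(name): name is "scene" or "top"; returns (picture, depth): 384x512x3 uint8, red, green, blue; 384x512 float32, m along the optical axis (not along the pixel's ray), 0 where there is no reading.
- camera_params(name): a dict with "fovy" (degrees; the focal length in pixels is half the picture's height over the tangent of half this angle, whatever the lens; pixels are square), "cx", "cy" (the principal point, pixels), "rvec" (rotation vector, rad) and "tvec" (3), from world to camera coordinates, as OpenCV has them. Camera axes: x right, y down, z forward; pixel columns grow to the right and rows downward; lengths in m; the calibration is good to about 2 mm. A picture is of the moment at which its call begins. camera_params takes no time and is no camera call.
- job_done(): hands the job in; it is judged then, once.
The state is a dict: "time": time; "joint_pos": joint angles; "joint_vel": joint speeds; "joint_efforts": joint torques, N m; "tool_pos": TCP position; "tool_rot": TCP orientation; "contact_force": force on the tool from outside, world axes, zero at the start; "ft_torque": the same for the moment, N m; "gripper_width": opening from 0.0 (shut) to 1.0 (fully open); "grasp_force": force on a finger pad.
Only numpy, scipy, OpenCV 4.12 (cv2) and the standard library are available. Lean on these libraries where they do the work, as an engineer would, in place of code of your own. Each camera call takes 0.05 s, during which the arm holds its last target. There are 200 camera calls.

TASK

The balance is to be checked: turn the sample carousel by the loose-fitting grip on its hub until the pocket with the bare steel reference standard stands squarely at the front opening, over the pointer, and let the tray come to rest. Then draw the standard out of its leaning pocket and set it down gently, upright, in the middle of the balance's round pan. Leave the glass vials in their pockets.

Things in the scene. Friction and masses are not known exactly. Their poses are not given: they have to be found in the camera images.
- standard_mid (a point): The reference standard: a plain bare steel cylinder, 70 mm long, about 0.2 kg. Its lower 34 mm are 26 mm in diameter, its upper 33 mm a round neck of 22 mm with a flat top. This point is on its axis half-way up (35 mm from either end); +z runs along its axis from foot to neck. At first it stands in a pocket of the tray, leaning outward with it, about 40 mm, the neck included, standing out.
- wanted_pocket (a point): Centre of the mouth of the tray pocket that holds the standard at first. A pocket is a grey tube, 30 mm deep inside, 30 mm inner and 37 mm outer diameter, leaning outward (its top away from the tray's axis) 30 degrees from vertical; parts come out along this leaning line. Mouth 61 mm above the worktop, 73 mm from the axis. +x points level from here to the tray's axis, +z up.
- tray (a joint): Turn of the carousel tray about its vertical axis, rad, 0 at the start, anticlockwise from above positive. It turns endlessly either way; friction of about 0.12 N m holds it where it is left. It has five equal pockets 72 degrees apart; one holds the standard, three hold glass vials, one is empty.
- front_index (a point): Fixed point on the stand where the centre of a pocket's mouth is when that pocket is squarely at the front opening: 61 mm above the worktop, above the little steel V pointer on the foot. +x points level from here to the tray's axis, 73 mm away; +z up. The stand has a round foot 270 mm across and a white guard wall, 70 mm high, 250 mm across, open over 120 degrees centred here.
- grip_bar (a point): Black turning grip on the tray's hub: an upright bar 52 mm long, 14 mm wide with flat sides, reaching from 113 to 150 mm above the worktop. This point lies in it on the tray's axis, 136 mm above the worktop; +x runs along the bar. It is loose: about 34 degrees of play in all, almost without resistance, before it carries the tray along, either way. Where in the play it starts is unknown.
- pan (a point): Centre of the top of the round steel pan, 96 mm across, 56 mm above the worktop, of a small balance: a white box 185 x 150 mm and 42 mm high that does not move, its sloped display (up to 55 mm high) in front of the pan, 92 mm from the pan's centre. +x points from the display to the pan, +z up.
- vial_1_mid (a point): A white-capped clear glass vial, 27 mm in diameter, 58 mm long, standing in a pocket of the tray; this point is on its axis half-way up. To be left in its pocket.
- vial_pocket_1 (a point): Centre of the mouth of the tray pocket that holds the vial of vial_1_mid; it turns with the tray.
- vial_2_mid (a point): A white-capped clear glass vial, 27 mm in diameter, 58 mm long, standing in a pocket of the tray; this point is on its axis half-way up. To be left in its pocket.
- vial_pocket_2 (a point): Centre of the mouth of the tray pocket that holds the vial of vial_2_mid; it turns with the tray.
- vial_4_mid (a point): A white-capped clear glass vial, 27 mm in diameter, 58 mm long, standing in a pocket of the tray; this point is on its axis half-way up. To be left in its pocket.
- vial_pocket_4 (a point): Centre of the mouth of the tray pocket that holds the vial of vial_4_mid; it turns with the tray.
There are look-alikes about, which are no part of the job. What is shaped like the part that bears vial_1_mid but blue is not meant. Leave any red look-alike of the part that bears standard_mid alone.

How it is judged:
By the outcome, as a careful person would: the job done as asked, in the order asked, and still so for the second after the job is handed in, with the robot touching nothing.
It also fails if it takes over 72 s, if anything falls off the work surface, if the arm or the gripper's body presses on something with over 40 N, if the wrist force passes 120 N, or if a joint passes its speed limit or range.

## Working session

There is one attempt and no reset: what is moved stays moved. The work goes in short steps, Python scripts to look and compute and a tool call to move; the robot and the scene stay as the last step left them, time stands still between calls to the robot, and variables do not carry over. Pictures are saved under pics/ and viewed, at most 13 in all, crops included, and the job is handed in when it is done.

Besides the shell and the picture viewer there is one more tool, called after "Request:" as name(argument=value, ...) on one line, values as JSON. jog_arm: Moves the arm, as the interface text tells. Its arguments: {"type":"object","properties":{"targets":{"type":"array"}},"required":["targets"]}

```bash
mkdir -p pics; ls; cat > h.py <<'E'
from plant import *
import numpy as np, cv2
from scipy.spatial.transform import Rotation as R
def cam(n):
    p=camera_params(n); f=192/np.tan(np.radians(p["fovy"])/2)
    return f,p["cx"],p["cy"],R.from_rotvec(p["rvec"]).as_matrix(),np.array(p["tvec"])
def ray(n,u,v,z):
    f,cx,cy,M,t=cam(n); d=M.T@np.array([(u-cx)/f,(v-cy)/f,1]); o=-M.T@t
    return o+d*(z-o[2])/d[2]
def pts(n,D):
    f,cx,cy,M,t=cam(n); v,u=np.mgrid[:384,:512]
    P=np.stack([(u-cx)/f*D,(v-cy)/f*D,D],-1)-t
    W=P@M; W[D==0]=np.nan; return W
def proj(n,X):
    f,cx,cy,M,t=cam(n); c=M@np.array(X)+t; return f*c[0]/c[2]+cx,f*c[1]/c[2]+cy
def shot(n,f):
    I,D=grab_frame(n); cv2.imwrite("pics/"+f+".png",I[:,:,::-1]); np.save(f+"_d.npy",D); return I,D
E
python3 - <<'E'
from h import *
a,_=shot("scene","s1"); b,_=shot("top","t1")
for n in("scene","top"):
    c=cam(n);print(n,c[0],-c[3].T@c[4],c[3][2])
print(state())
E
```

```text
pics
scene 404.5590023538173 [-0.11020393  0.57953131  0.98748149] [ 0.52512701 -0.45916539 -0.71652548]
top 386.5141248223947 [0.45674657 0.01940426 1.10145257] [ 0.08280854  0.01005442 -0.99651475]
{'time': 0.1, 'joint_pos': array([-1.26601616e+00,  5.33217581e-02,  1.61417204e+00, -1.61125332e-05,
        1.47603226e+00, -1.19011183e-01]), 'joint_vel': array([ 0.00076405, -0.00218584, -0.00407772,  0.0001435 , -0.00094514,
       -0.00027491]), 'joint_efforts': array([ 1.12235703e-04, -3.94903636e+01, -3.71363032e+01, -8.04378192e-05,
        3.92898306e-03,  1.42715118e-05]), 'tool_pos': array([ 0.25682678, -0.56915786,  0.23015764]), 'tool_rot': array([-9.61790545e-04,  9.77633367e-01,  2.10314206e-01, -9.76473278e-05]), 'contact_force': array([-0.00995129, -0.03332645,  0.79296887]), 'ft_torque': array([0.00922336, 0.02650423, 0.00934862]), 'grasp_force': 0.0, 'gripper_width': 1.0058003947194767}
```

View pics/s1.png

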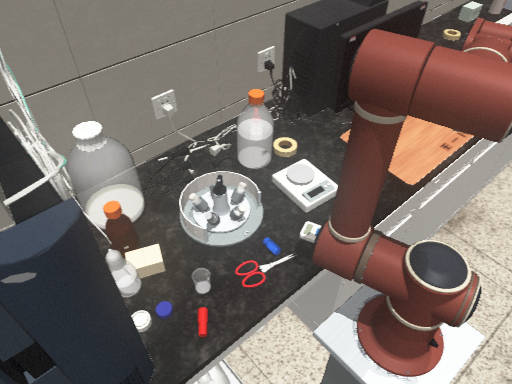

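View pics/t1.png

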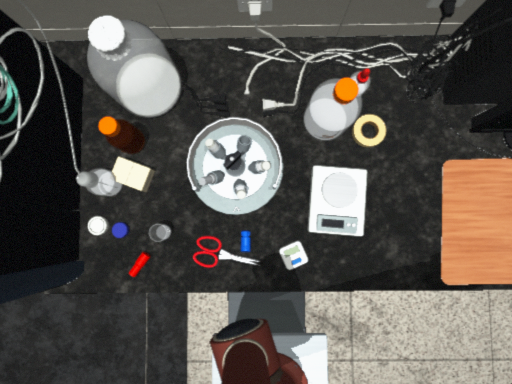

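The scene shows the carousel at about (222,205) and the balance at (305,183). From the top they are at (235,165) and (339,190). I'll enlarge the carousel.

```bash
python3 - <<'E'
from h import *
a=cv2.imread("pics/t1.png"); b=cv2.imread("pics/s1.png")
A=cv2.resize(a[112:220,180:290],None,fx=5,fy=5,interpolation=3)[:540,:400+150]
B=cv2.resize(b[165:250,172:272],None,fx=5,fy=5,interpolation=3)
cv2.imwrite("pics/t1c.png",A);cv2.imwrite("pics/s1c.png",B)
W=pts("top",np.load("t1_d.npy"))
for u,v in[(235,165),(339,190),(235,180),(300,270)]:print(u,v,W[v,u])
# wall ring: points z 0.06-0.075 near carousel
c=W[165,235]
m=(abs(W[...,2]-.068)<.007)&(np.hypot(W[...,0]-c[0],W[...,1]-c[1])<.15)&(np.hypot(W[...,0]-c[0],W[...,1]-c[1])>.10)
P=W[m];A_=np.c_[2*P[:,:2],np.ones(len(P))];s=np.linalg.lstsq(A_,(P[:,:2]**2).sum(1),rcond=None)[0]
print("axis",s[:2],np.sqrt(s[2]+s[0]**2+s[1]**2),len(P))
an=np.degrees(np.arctan2(P[:,1]-s[1],P[:,0]-s[0]));print(np.histogram(an,bins=36,range=(-180,180))[0])
m=(W[...,2]>.113)&(np.hypot(W[...,0]-s[0],W[...,1]-s[1])<.04);print("grip",W[m].round(3).tolist()[:40:3],m.sum())
m=(abs(W[...,2]-.056)<.006)&(np.hypot(W[...,0]-W[190,339,0],W[...,1]-W[190,339,1])<.06);print("pan",np.nanmean(W[m],0),m.sum())
E
```

```text
235 165 [0.61008926 0.08486023 0.1150027 ]
339 190 [ 0.54766308 -0.19275407  0.05638048]
235 180 [0.58206473 0.0912952  0.02122431]
300 270 [ 0.32851588 -0.08843449  0.00320595]
axis [0.62112651 0.09198061] 0.12488051460477045 411
[ 0  0  0  0  0  4 16 13 16 11 13 15 15 17 16 17 16 17 26 23 18 19 18 19
 17 16 13 16 15 16  9  0  0  0  0  0]
grip [[0.64, 0.08, 0.147], [0.637, 0.082, 0.15], [0.637, 0.075, 0.152], [0.636, 0.085, 0.146], [0.635, 0.078, 0.146], [0.635, 0.07, 0.15], [0.639, 0.098, 0.113], [0.633, 0.085, 0.147], [0.632, 0.077, 0.15], [0.632, 0.07, 0.149], [0.637, 0.098, 0.114], [0.63, 0.085, 0.15], [0.63, 0.077, 0.151], [0.631, 0.07, 0.141]] 225
pan [ 0.54857813 -0.19299404  0.05603889] 971
```

View pics/t1c.png

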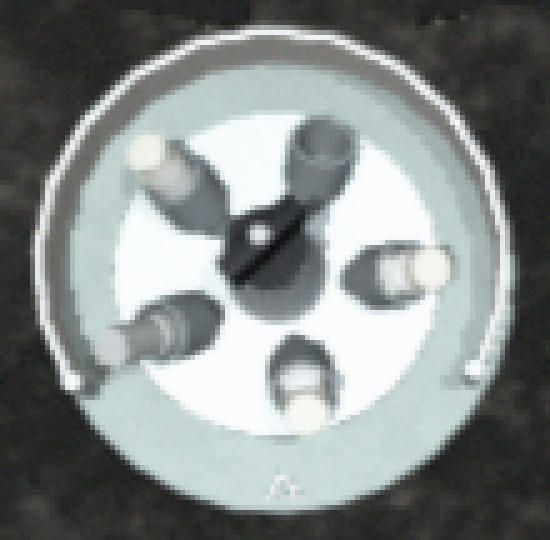

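View pics/s1c.png

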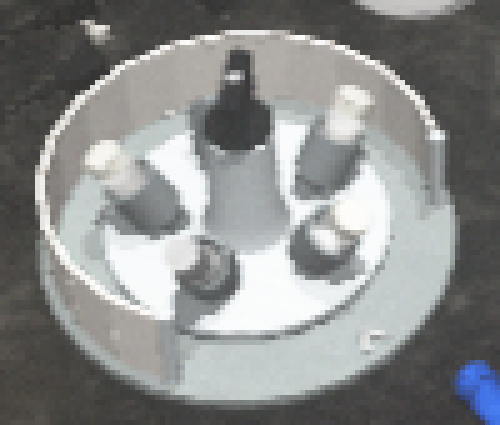

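Top crop: the bare grey standard leans left-front, with its neck top at crop (110,348). The three white-capped vials are at (148,155), (435,268) and (307,412), and the empty pocket is at (322,150). The bar runs from (240,280) to (305,205), and the V pointer is at (283,488). The scene crop agrees, with the standard at (185,255).

```bash
cat >> h.py <<'E'
AX=np.array([0.6211,0.0920])
def rel(p,Rt,s=None):
    s=s or state(); q=s["tool_rot"]; R0=R.from_quat([q[1],q[2],q[3],q[0]])
    d=R0.inv().apply(np.array(p)-s["tool_pos"])/.025; r=(R0.inv()*Rt).as_rotvec(degrees=True)/8
    print("shift",d.round(2),"turn",r.round(2),"tcp",s["tool_pos"].round(4),"q",np.degrees(s["joint_pos"]).round(0))
def tool(h,tilt=0):  # tool x heading h (deg), z down, then leaned so that z tips toward +x_tool by tilt
    return R.from_euler("z",h,degrees=True)*R.from_euler("x",180,degrees=True)*R.from_euler("y",tilt,degrees=True)
E
python3 - <<'E'
from h import *
W=pts("top",np.load("t1_d.npy"))
I=cv2.imread("pics/t1.png")
def ang(p): return np.degrees(np.arctan2(p[1]-AX[1],p[0]-AX[0]))
for n,u,v,z in[("std",110,348,.0956),("v_ul",148,155,.085),("v_r",435,268,.085),("v_b",307,412,.085),("pointer",283,488,.008),("empty",322,150,.061)]:
    p=ray("top",180+u/5,112+v/5,z); print(n,p,ang(p)%360,np.hypot(*(p[:2]-AX)))
r=np.hypot(W[...,0]-AX[0],W[...,1]-AX[1])
for nm,m in[("wall",(r>.118)&(r<.131)&(W[...,2]>.055)&(W[...,2]<.078))]:
    a=np.degrees(np.arctan2(W[...,1]-AX[1],W[...,0]-AX[0]))[m]; print(nm,a.min(),a.max(),(a.min()+a.max())/2+180)
m=(r<.045)&(W[...,2]>.14)&(W[...,2]<.156); P=W[m];c=P[:,:2].mean(0);w,V=np.linalg.eigh(np.cov(P[:,:2].T)); print("bar",c,ang,np.degrees(np.arctan2(V[1,1],V[0,1])),w,m.sum())
m=(r<.1)&(W[...,2]>.09)&(W[...,2]<.1)&(r>.08);print("tops",W[m].mean(0) if m.any() else 0,m.sum())
rel([AX[0],AX[1],.25],tool(-41))
# red/orange etc pan refine: 
b=np.load("t1_d.npy")
E
```

```text
std [0.57016025 0.17293247 0.0956    ] 122.18674078115643 0.0956290913246806
v_ul [0.67483251 0.15443733 0.085     ] 49.28526988737206 0.08237476427899604
v_r [0.61218305 0.00189551 0.085     ] 264.34828100660866 0.0905446306901166
v_b [0.53624803 0.07034138 0.085     ] 194.3190963805117 0.08757255278128091
pointer [0.49926799 0.08806441 0.008     ] 181.85020539764153 0.12189555647792479
empty [0.68161314 0.06243278 0.061     ] 333.95948404796695 0.06735028341792101
wall -121.25439083304293 123.33221135428394 181.0389102606205
bar [0.61980474 0.09176783] <function ang at 0x7f05bd797f60> 132.8698288421345 [1.83246452e-05 2.34067842e-04] 126
tops [0.57145241 0.16438669 0.09462409] 52
shift [ 24.16 -18.12  -0.75] turn [-0.01  0.01  8.16] tcp [ 0.2568 -0.5692  0.2302] q [-73.   3.  92.  -0.  85.  -7.]
```

Request:
jog_arm(targets=[[[24.1,-18.1,-1],[0,0,4],100],[[24.1,-18.1,-1],[0,0,8.9],100],[[24.1,-18.1,-1],[0,0,8.9],100],[[24.1,-18.1,-1],[0,0,8.9],100],[[24.1,-18.1,-1],[0,0,8.9],100],[[24.1,-18.1,-1],[0,0,8.9],100],[[24.1,-18.1,-1],[0,0,8.9],100],[[24.1,-18.1,-1],[0,0,8.9],100]])

```text
time: 1.1
tool_pos: [0.4868, -0.1528, 0.2468]
tool_rot: [0.0, 0.917, -0.399, -0.0]
contact_force: [-0.0, -0.5, 0.2]
gripper_width: 1.005
grasp_force: 0.0
```

```bash
python3 -c "
from h import *
rel([.6202,.0920,.22],tool(-47));rel([.6202,.0920,.118],tool(-47))"
```

```text
shift [ -3.53 -10.58   1.07] turn [ 0.  0. -0.] tcp [ 0.4868 -0.1528  0.2468] q [-26. -13. 106.  -0.  87. 111.]
shift [ -3.53 -10.58   5.15] turn [ 0.  0. -0.] tcp [ 0.4868 -0.1528  0.2468] q [-26. -13. 106.  -0.  87. 111.]
```

Request:
jog_arm(targets=[[[-3.5,-10.6,0],[0,0,0],100],[[-3.5,-10.6,0],[0,0,0],100],[[-3.5,-10.6,0],[0,0,0],100],[[-3.5,-10.6,0],[0,0,0],100],[[-3.5,-10.6,0],[0,0,0],100],[[-3.5,-10.6,1],[0,0,0],60],[[-3.5,-10.6,3],[0,0,0],60],[[-3.5,-10.6,4.9],[0,0,0],60]])

```text
time: 2.1
tool_pos: [0.62, 0.0907, 0.1229]
tool_rot: [0.0, 0.917, -0.398, -0.0]
contact_force: [-0.8, 0.3, 1.0]
gripper_width: 0.599
grasp_force: 0.0
```

Request:
jog_arm(targets=[[[0,0,0],[0,0,0],60],[[0,0,0],[0,0,0],0],[[0,0,0],[0,0,0],0],[[0,0,0],[0,0,0],0],[[0,0,0],[0,0,0],0]])

```text
time: 2.72
tool_pos: [0.6215, 0.0899, 0.1282]
tool_rot: [-0.0, 0.917, -0.398, 0.002]
contact_force: [-4.0, -2.7, 6.9]
gripper_width: 0.152
grasp_force: 60.0
```

```bash
python3 -c "
from h import *
shot('top','t2');s=state();print(s['joint_pos'],s['ft_torque'],s['gripper_width'],s['tool_pos'])
a=cv2.imread('pics/t2.png');cv2.imwrite('pics/t2c.png',cv2.resize(a[112:220,180:290],None,fx=5,fy=5,interpolation=3))"
```

```text
[ 2.57252099e-02  1.39596902e-01  1.69699778e+00 -1.21658354e-03
  1.30157212e+00  2.41578625e+00] [-0.38769841  0.60897444  0.01801045] 0.1532003251175049 [0.6215258  0.08988907 0.12820624]
```

View pics/t2c.png

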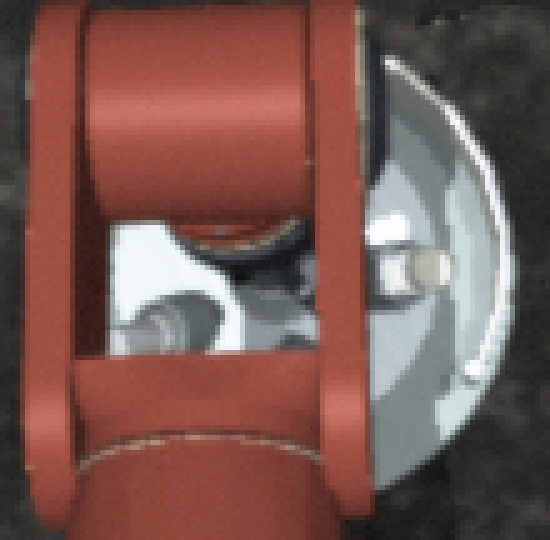

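The gripper holds the bar (opening 13 mm), and the standard is still at crop (150,335). Next I turn the grip anticlockwise.

Request:
jog_arm(targets=[[[0,0,0],[0,0,-0.6],0],[[0,0,0],[0,0,-1.2],0],[[0,0,0],[0,0,-1.8],0],[[0,0,0],[0,0,-2.4],0],[[0,0,0],[0,0,-3.0],0],[[0,0,0],[0,0,-3.6],0],[[0,0,0],[0,0,-4.2],0],[[0,0,0],[0,0,-4.8],0]])

```text
time: 3.78
tool_pos: [0.6219, 0.0908, 0.1282]
tool_rot: [-0.001, 0.997, -0.073, 0.002]
contact_force: [-3.1, 0.3, 5.2]
gripper_width: 0.146
grasp_force: 59.9
```

```bash
python3 -c "
from h import *
shot('top','t3');shot('scene','s3');s=state();print(s['joint_pos'],s['contact_force'],s['ft_torque'],s['gripper_width'],s['tool_pos'])
a=cv2.imread('pics/t3.png');b=cv2.imread('pics/s3.png');f=lambda x:cv2.resize(x,(400,400),interpolation=3)
cv2.imwrite('pics/c3.png',np.hstack([f(a[112:222,180:290]),f(b[160:260,172:272])]))"
```

```text
[2.63022715e-02 1.39782533e-01 1.69676230e+00 7.64702906e-04
 1.30029445e+00 1.74453512e+00] [-1.70113831  0.82974915  4.8352562 ] [0.18140889 0.37914958 0.02441607] 0.1507942494831844 [0.6219216  0.09079343 0.1282247 ]
```

View pics/c3.png

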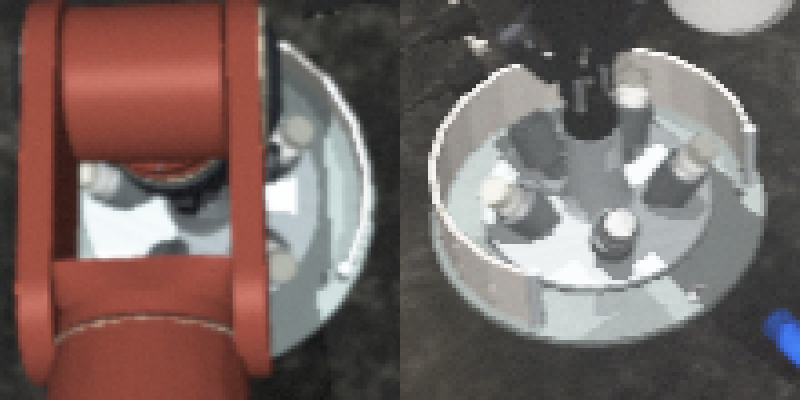

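Right half (scene): the tray has turned. The standard's neck top is at (617,222) and the vial caps are at about (495,192), (700,150) and (632,80). The pointer is at (697,294).

```bash
python3 -c "
from h import *
A=np.array([.6202,.092])
for n,u,v,z in [('std',617,222,.0956),('va',495,192,.085),('vb',700,150,.085),('vc',632,80,.085),('ptr',697,294,.008)]:
    p=ray('scene',172+(u-400)/4,160+v/4,z);d=p[:2]-A;print(n,np.degrees(np.arctan2(d[1],d[0]))%360,np.hypot(*d))
# same on first scene crop: std (180,252), vials (103,157),(352,97),(348,212)
for n,u,v,z in [('std',180,252,.0956),('va',103,157,.085),('vb',352,97,.085),('vc',348,212,.085),('ptr',373,340,.008)]:
    p=ray('scene',172+u/5,165+v/5,z);d=p[:2]-A;print(n,np.degrees(np.arctan2(d[1],d[0]))%360,np.hypot(*d))
for a in range(150,190,5):
  t=np.radians(a);print(a,np.round(proj('scene',[A[0]+.093*np.cos(t),A[1]+.093*np.sin(t),.0956]),1))
"
```

```text
std 154.53633234910578 0.09950537971185182
va 89.05996204813253 0.08800338713123633
vb 220.03473832892203 0.08699121355683016
vc 293.6529690718175 0.07090543490763708
ptr 180.85370364247854 0.12503217539362935
std 123.41644751910533 0.09898532912376154
va 54.884355284472576 0.08238054482053028
vb 260.86065682561673 0.08310275825410261
vc 191.15233550875888 0.08893038621339634
ptr 181.81514470973082 0.12429526190266488
150 [223.3 214.3]
155 [226.  213.8]
160 [228.7 213.2]
165 [231.3 212.3]
170 [233.7 211.3]
175 [236.1 210.2]
180 [238.3 208.9]
185 [240.3 207.5]
```

Request:
jog_arm(targets=[[[0,0,0],[0,0,-0.6],0],[[0,0,0],[0,0,-1.2],0],[[0,0,0],[0,0,-1.8],0],[[0,0,0],[0,0,-2.4],0],[[0,0,0],[0,0,-2.9],0],[[0,0,0],[0,0,-3.2],0],[[0,0,0],[0,0,-3.4],0],[[0,0,0],[0,0,-3.4],0]])

```text
time: 4.88
tool_pos: [0.6218, 0.0915, 0.1282]
tool_rot: [-0.001, 0.987, 0.162, 0.002]
contact_force: [-2.3, 2.5, 5.5]
gripper_width: 0.153
grasp_force: 59.9
```

Request:
jog_arm(targets=[[[0,0,0],[0,0,0],0],[[0,0,0],[0,0,0],60],[[0,0,0],[0,0,0],60],[[0,0,0],[0,0,0],60],[[0,0,-2],[0,0,0],60],[[0,0,-4],[0,0,0],60],[[0,0,-6],[0,0,0],60]])

```text
time: 5.75
tool_pos: [0.62, 0.0903, 0.2759]
tool_rot: [-0.0, 0.987, 0.162, -0.0]
contact_force: [1.0, -0.4, 0.4]
gripper_width: 0.6
grasp_force: 0.0
```

```bash
python3 -c "
from h import *
rel([.42,-.16,.26],tool(0))"
```

```text
shift [-10.79   6.93   0.64] turn [-0.    0.    2.33] tcp [0.62   0.0903 0.2759] q [ 1.  2. 89. -0. 89. 73.]
```

Request:
jog_arm(targets=[[[-10.8,7,0],[0,0,1],60],[[-10.8,7,0],[0,0,2.3],60],[[-10.8,7,0],[0,0,2.3],60],[[-10.8,7,0],[0,0,2.3],60],[[-10.8,7,0],[0,0,2.3],60],[[-10.8,7,0],[0,0,2.3],60],[[-10.8,7,0],[0,0,2.3],60]])

```text
time: 6.62
tool_pos: [0.4204, -0.1621, 0.2746]
tool_rot: [-0.0, 1.0, 0.002, 0.0]
contact_force: [0.3, -0.1, 0.0]
gripper_width: 0.6
grasp_force: 0.0
```

```bash
python3 -c "
from h import *
shot('top','t4');shot('scene','s4')
a=cv2.imread('pics/t4.png');b=cv2.imread('pics/s4.png');f=lambda x:cv2.resize(x,(400,400),interpolation=3)
cv2.imwrite('pics/c4.png',np.hstack([f(a[120:220,185:285]),f(b[160:260,172:272])]))"
```

```text
(no output)
```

View pics/c4.png

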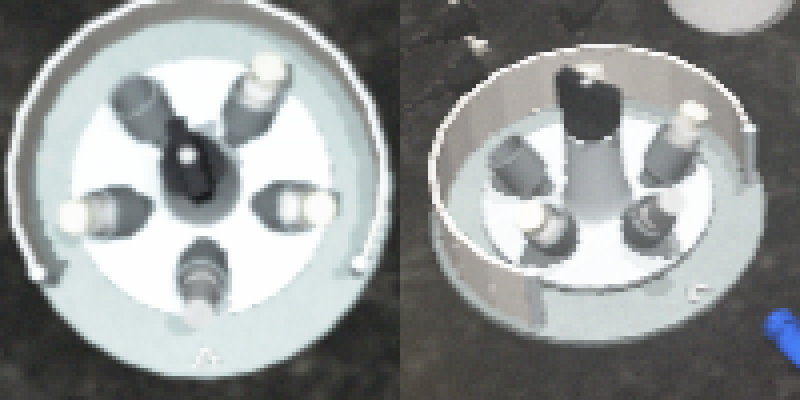

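Top half: the standard is at the front with its neck top at (198,312), and the vial caps are at (72,215), (268,68) and (322,208). The pointer is at (207,357). Now the exact angle.

```bash
python3 -c "
from h import *
D=np.load('t4_d.npy');W=pts('top',D)
for A in (np.array([.6205,.092]),np.array([.622,.092])):
  def q(n,p):
    d=p[:2]-A;print(n,p.round(4),round(np.degrees(np.arctan2(d[1],d[0]))%360,1),np.hypot(*d).round(4))
  for n,u,v,z in [('std',198,312,.0956),('va',72,215,.085),('vb',268,68,.085),('vc',322,208,.085),('ptr',207,357,.008)]:
    q(n,ray('top',185+u/4,120+v/4,z))
  r=np.hypot(W[...,0]-A[0],W[...,1]-A[1]);a=np.arctan2(W[...,1]-A[1],W[...,0]-A[0])%(2*np.pi)
  for c in (110,182,254,326):
    m=(r<.115)&(r>.06)&(W[...,2]>.082)&(abs(np.degrees(a)-c)<30);q('depth%d n%d'%(c,m.sum()),W[m].mean(0))
W0=pts('top',np.load('t1_d.npy'));A=np.array([.6212,.092])
r=np.hypot(W0[...,0]-A[0],W0[...,1]-A[1]);I=cv2.imread('pics/t1.png').max(2)
m=(W0[...,2]<.02)&(r>.115)&(r<.13)&(I>225)&(abs(W0[...,1]-A[1])<.02)&(W0[...,0]<A[0])
v,u=np.nonzero(m);p=ray('top',u.mean(),v.mean(),.01);print('ptr',u.mean(),v.mean(),m.sum(),p,np.degrees(np.arctan2(p[1]-A[1],p[0]-A[0]))%360)
"
```

```text
std [0.5262 0.0879 0.0956] 182.5 0.0944
va [0.5923 0.1719 0.085 ] 109.4 0.0848
vb [0.6897 0.041  0.085 ] 323.6 0.086
vc [0.5951 0.0061 0.085 ] 253.5 0.0896
ptr [0.5003 0.0876 0.008 ] 182.1 0.1203
depth110 n49 [0.5932 0.17   0.0863] 109.3 0.0826
depth182 n75 [0.5305 0.0891 0.093 ] 181.9 0.09
depth254 n52 [0.5964 0.013  0.0862] 253.0 0.0826
depth326 n54 [0.6887 0.0452 0.086 ] 325.6 0.0827
std [0.5262 0.0879 0.0956] 182.5 0.0959
va [0.5923 0.1719 0.085 ] 110.4 0.0853
vb [0.6897 0.041  0.085 ] 323.0 0.0848
vc [0.5951 0.0061 0.085 ] 252.6 0.09
ptr [0.5003 0.0876 0.008 ] 182.1 0.1218
depth110 n49 [0.5932 0.17   0.0863] 110.3 0.0832
depth182 n75 [0.5305 0.0891 0.093 ] 181.8 0.0915
depth254 n52 [0.5964 0.013  0.0862] 252.0 0.0831
depth326 n54 [0.6887 0.0452 0.086 ] 325.0 0.0815
ptr 235.85714285714286 209.42857142857142 7 [0.49969552 0.09003606 0.01      ] 180.92602191422202
```

```bash
cat >> h.py <<'E'
AX=np.array([0.6212,0.0920]);u_=np.array([np.cos(np.radians(181.7)),np.sin(np.radians(181.7))])
a_=np.r_[.5*u_,.866]; mouth=np.r_[AX+.073*u_,.061]; TP=tool(1.7,30)
E
python3 -c "
from h import *
rel(mouth+.085*a_,TP)"
```

```text
shift [ 3.45 -9.96  5.6 ] turn [ 0.04  3.75 -0.17] tcp [ 0.4211 -0.1611  0.2745] q [-30. -23. 111.   0.  92.  59.]
```

Request:
jog_arm(targets=[[[3.4,-10,0],[0,0,0],50],[[3.4,-10,0],[0,1,0],50],[[3.4,-10,0],[0,2,0],50],[[3.4,-10,0],[0,3,0],50],[[3.4,-10,2],[0,3.75,-0.2],50],[[3.4,-10,4],[0,3.75,-0.2],50],[[3.4,-10,5.6],[0,3.75,-0.2],50],[[3.4,-10,5.6],[0,3.75,-0.2],50]])

```text
time: 7.72
tool_pos: [0.5013, 0.0901, 0.1297]
tool_rot: [-0.001, 0.967, 0.018, 0.254]
contact_force: [-1.2, -0.0, -0.4]
gripper_width: 0.498
grasp_force: 0.0
```

Request:
jog_arm(targets=[[[0,0,0],[0,0,0],50],[[0,0,0],[0,0,0],50]])

```text
time: 7.98
tool_pos: [0.5061, 0.089, 0.1379]
tool_rot: [-0.001, 0.965, 0.016, 0.261]
contact_force: [-0.2, -0.3, 0.1]
gripper_width: 0.499
grasp_force: 0.0
```

```bash
python3 -c "
from h import *
rel(mouth+.005*a_,TP)
shot('top','t5');shot('scene','s5')
a=cv2.imread('pics/t5.png');b=cv2.imread('pics/s5.png');f=lambda x:cv2.resize(x,(400,400),interpolation=3)
cv2.imwrite('pics/c5.png',np.hstack([f(a[140:240,185:285]),f(b[160:260,182:282])]))"
```

```text
shift [-0.09 -0.    3.31] turn [ 0.04 -0.03  0.04] tcp [0.5061 0.089  0.1379] q [  2. -29. 132.  -1.  46.  90.]
```

View pics/c5.png

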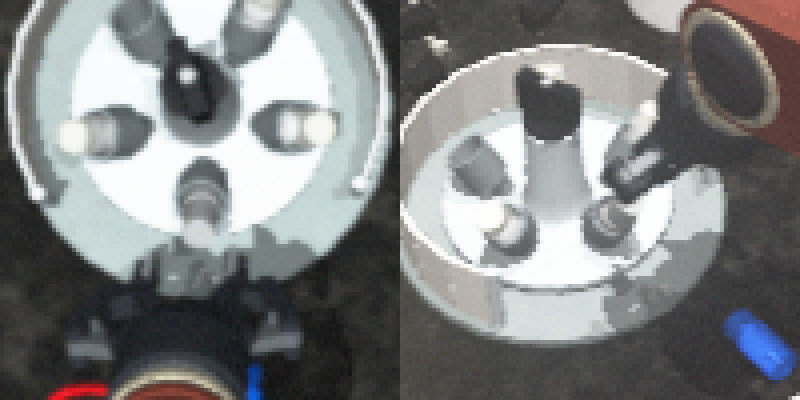

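The jaws, at (150..235, 265) in the top half, straddle the standard's axis (neck at (199,232)) once height parallax is allowed for. I descend along the lean.

Request:
jog_arm(targets=[[[0,0,1],[0,0,0],50],[[-0.1,0,2],[0,0,0],50],[[-0.1,0,2.7],[0,0,0],50],[[-0.1,0,3.2],[0,0,0],50],[[-0.1,0,3.2],[0,0,0],50]])

```text
time: 8.7
tool_pos: [0.5423, 0.0891, 0.064]
tool_rot: [-0.001, 0.966, 0.016, 0.258]
contact_force: [0.3, -0.2, -0.5]
gripper_width: 0.497
grasp_force: 0.0
```

Request:
jog_arm(targets=[[[0,0,0],[0,0,0],35],[[0,0,0],[0,0,0],28],[[0,0,0],[0,0,0],24],[[0,0,0],[0,0,0],10],[[0,0,0],[0,0,0],10],[[0,0,0],[0,0,0],10]])

```text
time: 9.45
tool_pos: [0.5428, 0.0892, 0.0654]
tool_rot: [-0.0, 0.966, 0.016, 0.26]
contact_force: [-4.0, -2.1, 6.1]
gripper_width: 0.237
grasp_force: 57.0
```

Request:
jog_arm(targets=[[[0,0,-0.2],[0,0,0],10],[[0,0,-0.5],[0,0,0],10],[[0,0,-0.9],[0,0,0],10],[[0,0,-1.3],[0,0,0],10],[[0,0,-1.8],[0,0,0],10],[[0,0,-2.3],[0,0,0],10],[[0,0,-2.8],[0,0,0],10],[[0,0,-3.2],[0,0,0],10]])

```text
time: 10.45
tool_pos: [0.5006, 0.0886, 0.1327]
tool_rot: [-0.001, 0.966, 0.016, 0.257]
contact_force: [0.9, -0.2, -3.1]
gripper_width: 0.234
grasp_force: 57.4
```

```bash
python3 -c "
from h import *
s=state();print(s['gripper_width'],s['grasp_force'],s['contact_force'])
rel([.46,.03,.24],tool(1.7))
a,_=shot('top','t6');b,_=shot('scene','s6')
a=cv2.imread('pics/t6.png');b=cv2.imread('pics/s6.png');f=lambda x:cv2.resize(x,(400,400),interpolation=3)
cv2.imwrite('pics/c6.png',np.hstack([f(a[140:240,185:285]),f(b[160:260,182:282])]))
# pan centre, by circle of ray edge + depth centroid
W=pts('top',np.load('t4_d.npy'));c=np.array([.5486,-.193])
m=(abs(W[...,2]-.056)<.004)&(np.hypot(W[...,0]-c[0],W[...,1]-c[1])<.06)
v,u=np.nonzero(m);(x,y),r=cv2.minEnclosingCircle(np.c_[u,v].astype(np.float32));print('pan',W[m].mean(0),ray('top',x,y,.056),r,m.sum())
"
```

```text
0.23428299638120373 57.41380997817032 [ 0.93587742 -0.24394005 -3.07169714]
shift [ 0.66  2.32 -4.55] turn [ 0.05 -3.73  0.03] tcp [0.5006 0.0886 0.1327] q [  2. -29. 132.  -1.  47.  90.]
pan [ 0.54867201 -0.19301214  0.05618056] [ 0.54829217 -0.19302238  0.056     ] 17.721616744995117 936
```

View pics/c6.png

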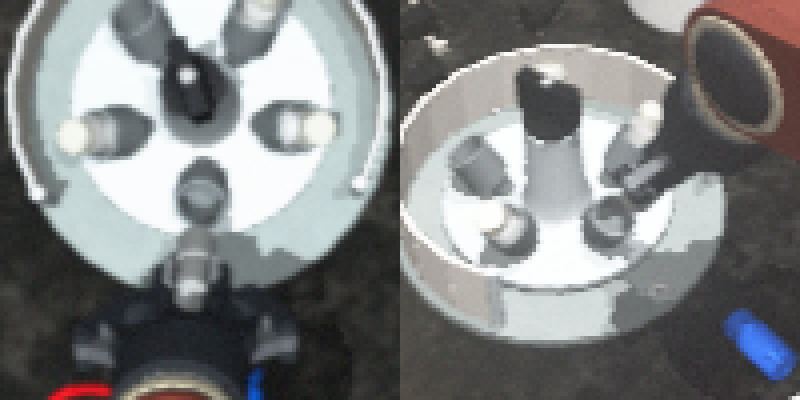

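The standard is held and out of its pocket, which shows empty at (203,190). It stays aligned with the fingers at (190,265), and the vials are untouched. I bring it upright and move to the pan.

Request:
jog_arm(targets=[[[0.2,0.5,-1],[0,-0.6,0],10],[[0.4,1,-2.3],[0,-1.3,0],10],[[0.6,1.6,-3.5],[0,-2,0],10],[[0.7,2.3,-4.5],[0,-2.7,0],10],[[0.7,2.3,-4.5],[0,-3.4,0],10],[[0.7,2.3,-4.5],[0,-3.75,0],10],[[0.7,2.3,-4.5],[0,-3.75,0],10]])

```text
time: 11.42
tool_pos: [0.4632, 0.0305, 0.2392]
tool_rot: [0.003, 1.0, 0.016, -0.001]
contact_force: [0.2, 0.1, -2.8]
gripper_width: 0.236
grasp_force: 57.6
```

```bash
python3 -c "
from h import *
rel([.5484,-.193,.15],tool(1.7))"
```

```text
shift [3.13 9.02 3.63] turn [0.05 0.01 0.01] tcp [0.4632 0.0305 0.2392] q [ -5. -20. 112.  -0.  88.  83.]
```

Request:
jog_arm(targets=[[[1,2,0],[0,0,0],10],[[2,4,0],[0,0,0],10],[[3.1,6,0],[0,0,0],10],[[3.1,8,0],[0,0,0],10],[[3.1,9,1],[0,0,0],10],[[3.1,9,2.5],[0,0,0],10],[[3.1,9,3.6],[0,0,0],10],[[3.1,9,3.6],[0,0,0],10]])

```text
time: 12.42
tool_pos: [0.5451, -0.1915, 0.148]
tool_rot: [0.002, 1.0, 0.016, -0.003]
contact_force: [-1.0, 0.2, -2.6]
gripper_width: 0.233
grasp_force: 58.1
```

Request:
jog_arm(targets=[[[0,0,0],[0,0,0],10],[[0,0,0],[0,0,0],10]])

```text
time: 12.68
tool_pos: [0.5485, -0.1929, 0.1538]
tool_rot: [0.004, 1.0, 0.016, 0.002]
contact_force: [-0.5, -0.3, -1.1]
gripper_width: 0.23
grasp_force: 58.1
```

```bash
python3 -c "
from h import *
rel([.5484,-.193,.091],tool(1.7))
shot('top','t7');b,D=shot('scene','s7');x,y=map(int,proj('scene',[.548,-.193,.11]));print(x,y)
f=lambda q,c:cv2.resize(q[c[1]-40:c[1]+40,c[0]-40:c[0]+40],(400,400),interpolation=3)
cv2.imwrite('pics/c7.png',f(cv2.imread('pics/s7.png'),(x,y)))
"
```

```text
shift [-0.01 -0.02  2.51] turn [ 0.06 -0.02  0.02] tcp [ 0.5485 -0.1929  0.1538] q [-27.   0. 103.  -0.  77.  62.]
301 159
```

View pics/c7.png

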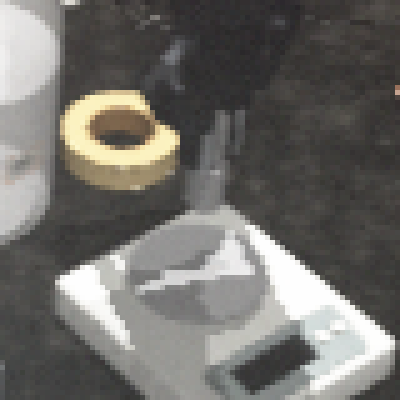

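The standard hangs over the pan with its foot at crop (205,205), and the pan centre is at (200,275). I check its tilt and foot height.

```bash
python3 -c "
from h import *
for z in(.112,.119,.135,.16,.19,.056):
  p=proj('scene',[.5485,-.193,z]);print(z,round((p[0]-261)*5),round((p[1]-119)*5))
W=pts('scene',np.load('s7_d.npy'))
m=(np.hypot(W[...,0]-.548,W[...,1]+.193)<.03)&(W[...,2]>.09)
P=W[m]
for z in np.arange(.1,.2,.008):
  k=abs(P[:,2]-z)<.004
  if k.any():print(z.round(3),k.sum(),P[k].mean(0).round(4),P[k][:,1].min().round(3),P[k][:,1].max().round(3))
"
```

```text
0.112 201 202
0.119 201 194
0.135 203 175
0.16 207 145
0.19 211 108
0.056 194 265
0.116 11 [ 0.5431 -0.1854  0.1177] -0.193 -0.18
0.124 14 [ 0.541  -0.1866  0.1248] -0.197 -0.18
0.132 13 [ 0.5426 -0.1855  0.132 ] -0.195 -0.18
0.14 17 [ 0.5402 -0.1872  0.1405] -0.199 -0.18
0.148 10 [ 0.5369 -0.1892  0.1484] -0.2 -0.181
0.156 16 [ 0.5386 -0.189   0.1562] -0.209 -0.171
0.164 22 [ 0.54   -0.1815  0.1643] -0.21 -0.17
0.172 24 [ 0.5382 -0.1886  0.172 ] -0.21 -0.17
0.18 28 [ 0.5394 -0.1861  0.1799] -0.219 -0.168
0.188 25 [ 0.5402 -0.1962  0.1874] -0.211 -0.17
0.196 18 [ 0.5382 -0.1921  0.1968] -0.217 -0.167
```

Tilt is negligible and the foot is about 35 mm below the TCP. Lowering in stages.

Request:
jog_arm(targets=[[[0,0,0.7],[0.05,0,0],10],[[0,0,1.4],[0.05,0,0],10],[[0,0,1.9],[0.05,0,0],10],[[0,0,2.2],[0.05,0,0],10],[[0,0,2.2],[0.05,0,0],10],[[0,0,2.2],[0.05,0,0],10],[[0,0,2.2],[0.05,0,0],10]])

```text
time: 13.65
tool_pos: [0.548, -0.1932, 0.0974]
tool_rot: [0.0, 1.0, 0.016, 0.001]
contact_force: [0.0, 0.4, -2.9]
gripper_width: 0.237
grasp_force: 58.1
```

Request:
jog_arm(targets=[[[0,0,0.04],[0,0,0],10],[[0,0,0.08],[0,0,0],10],[[0,0,0.12],[0,0,0],10],[[0,0,0.16],[0,0,0],10],[[0,0,0.16],[0,0,0],10]])

```text
time: 14.28
tool_pos: [0.5474, -0.1929, 0.0925]
tool_rot: [0.0, 1.0, 0.016, -0.0]
contact_force: [-0.4, -0.2, -3.2]
gripper_width: 0.232
grasp_force: 58.1
```

Request:
jog_arm(targets=[[[0,0,0.03],[0,0,0],10],[[0,0,0.05],[0,0,0],10],[[0,0,0.05],[0,0,0],10],[[0,0,0.05],[0,0,0],10]])

```text
time: 14.78
tool_pos: [0.5478, -0.193, 0.0922]
tool_rot: [0.0, 1.0, 0.016, 0.0]
contact_force: [-2.5, 2.5, 4.9]
gripper_width: 0.234
grasp_force: 59.1
```

Request:
jog_arm(targets=[[[0,0,0.02],[0,0,0],10],[[0,0,0.04],[0,0,0],10],[[0,0,0.04],[0,0,0],10],[[0,0,0.04],[0,0,0],10]])

```text
time: 15.28
tool_pos: [0.5479, -0.193, 0.0922]
tool_rot: [0.0, 1.0, 0.016, 0.0]
contact_force: [-4.6, 2.3, 10.1]
gripper_width: 0.237
grasp_force: 59.7
```

Contact with the pan. I ease off the preload, open and withdraw.

Request:
jog_arm(targets=[[[0,0,-0.04],[0,0,0],10],[[0,0,-0.04],[0,0,0],10],[[0,0,-0.04],[0,0,0],25],[[0,0,-0.04],[0,0,0],30],[[0,0,-0.04],[0,0,0],40],[[0,0,-0.04],[0,0,0],55],[[0,0,-0.04],[0,0,0],60],[[0,0,-0.04],[0,0,0],60]])

```text
time: 16.27
tool_pos: [0.5474, -0.1929, 0.0912]
tool_rot: [0.0, 1.0, 0.016, -0.0]
contact_force: [0.4, -0.4, -0.1]
gripper_width: 0.6
grasp_force: 0.0
```

Request:
jog_arm(targets=[[[0,0,-0.5],[0,0,0],60],[[0,0,-1.2],[0,0,0],60],[[0,0,-2.4],[0,0,0],60],[[0,0,-4],[0,0,0],60],[[0,0,-6],[0,0,0],60],[[-3,0,-6],[0,0,0],60],[[-5,0,-6],[0,0,0],60],[[-6,0,-6],[0,0,0],60]])

```text
time: 17.27
tool_pos: [0.3956, -0.1976, 0.2429]
tool_rot: [0.001, 1.0, 0.015, 0.001]
contact_force: [-0.2, 0.4, 0.6]
gripper_width: 0.598
grasp_force: 0.0
```

```bash
python3 -c "
from h import *
print(state()['joint_vel'].round(2))
shot('top','t8');b,D=shot('scene','s8')
f=lambda q,c,r:cv2.resize(q[c[1]-r:c[1]+r,c[0]-r:c[0]+r],(400,400),interpolation=3)
cv2.imwrite('pics/c8.png',np.hstack([f(cv2.imread('pics/t8.png'),(285,180),100),f(cv2.imread('pics/s8.png'),(270,190),70)]))
W=pts('top',np.load('t8_d.npy'))
m=(np.hypot(W[...,0]-.548,W[...,1]+.193)<.04)&(W[...,2]>.118)&(W[...,2]<.14);print(W[m].mean(0),m.sum())
"
```

```text
[-0.26 -0.46  0.33  0.01  0.11 -0.26]
[ 0.54906721 -0.19084662  0.12544273] 64
```

View pics/c8.png

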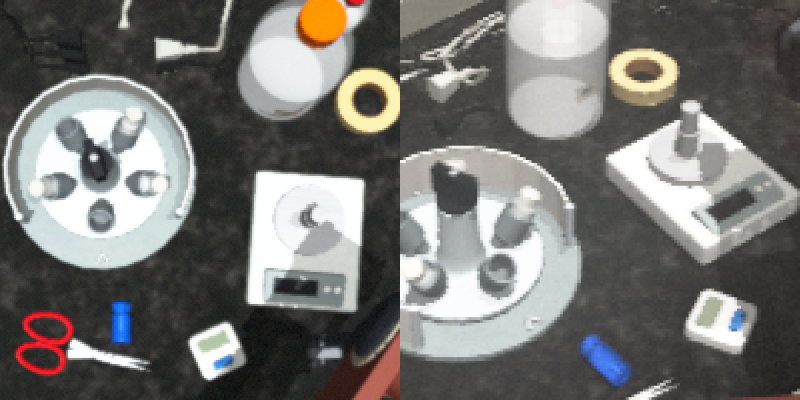

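The standard stands upright at the middle of the pan, at (308,215) in the top half and (688,130) in the scene half. The emptied pocket is at the front and the vials are in place. I let the arm settle and hand in.

Request:
jog_arm(targets=[[[0,0,0],[0,0,0],60],[[0,0,0],[0,0,0],60],[[0,0,0],[0,0,0],60],[[0,0,0],[0,0,0],60]])

```text
time: 17.88
tool_pos: [0.3979, -0.1976, 0.2411]
tool_rot: [-0.0, 1.0, 0.016, -0.0]
contact_force: [0.3, -1.0, -0.6]
gripper_width: 0.603
grasp_force: 0.0
```

```bash
python3 -c "
from plant import *
print(job_done())"
```

```text
the job is handed in; nothing more can be done
None
```

Handed in at about 18 s: the carousel was turned to the front index (within about 1° by camera), the reference standard stands upright within about 2 mm of the pan's centre, the three vials are still in their pockets, and the robot is touching nothing; no verdict was returned.

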